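# Stop the bottle roller and refit its gear cover

### The job

Stop the bottle roller by setting its black three-position toggle to the upright centre (off) position. Then refit the orange cover over the open gear bay: tilt it, hook one short edge under the steel lip, and lower the other edge, without letting it drop, until the cover lies flat and fully home on its ledges. Leave the toggle off and do not disturb the amber bottle, the black jar or the tube rack.

Things in the scene. Friction and masses are not known exactly. Their poses are not given: they have to be found in the camera images.
- roller: White bench bottle roller, fixed. Origin on the table under the centre of its open gear bay; x runs from the lip end (robot's side) to the two black rollers, y to the left of that, z up. It spans x -100 to 190 mm, y -150 to 69 mm. Flat switch housing at y -146 to -61 mm, top 70 mm above the table. Rollers (32 mm diameter, along y, x = 121 and 167 mm, tops at 64 mm) do not turn.
- seat (a point): Where cover_mid lies when the cover is home: centre of the gear bay, 64 mm above the table, axes as roller. The bay is a recess, x -88 to 88 mm, y -61 to 61 mm from here. Ledges inside it, tops 3 mm below this point (61 mm above the table), are 22 mm wide at the lip end, 14 at the far end, 10 at the sides. Side and far walls rise 9 mm above the ledges. The gears lie lower.
- lip_edge (a point): Middle of the free lower edge of the steel lip at the bay's -x end (x = -70 mm from the seat). Axes as roller. The lip is 5 mm thick, overhangs the bay by 18 mm (x -88 to -70) over its full width; its underside is 14 mm above the ledge. The cover is longer than the opening left by the lip, so it goes in only with one short edge under the lip first.
- cover_mid (a point): Centre of the loose orange cover's plate, mid-thickness. Plate 170 (x) by 110 (y) by 6 mm, 0.2 to 0.4 kg; starts flat on the table. At the middle of its top stands a black grip rib, 16 mm thick (x), 66 long (y), 40 high (top 43 mm above this point): take it across the 16 mm. z points out of the top. Symmetric: either short edge may go under the lip. Play in the bay: 3 mm in x, 6 in y.
- toggle_pivot (a point): Hinge of the toggle, 74 mm above the table, on the switch housing at x = 15, y = -110 mm in the frame of roller. Axes as roller. Red dot beside it: centre off; green dot on its +x side: forward; blue dot on its -x side: reverse.
- toggle_tip (a point): Middle of the top end of the black toggle paddle, 62 mm from the pivot. The paddle is 12 mm thick (along the roller's x, the way it swings) and 22 mm wide (y), from 4 to 62 mm above the pivot.
- toggle (a joint): Toggle angle in rad: 0 = upright, centre off; positive leans towards the roller's +x (forward), negative towards -x (reverse); stops at +-0.42. It starts leaning forward. It has no spring: a friction of about 0.08 N m (about 2 N at the paddle) keeps it where it is left. Off is within 0.12 rad of upright.
- amber_bottle_mid (a point): Bystander: amber bottle, 62 mm diameter, 130 mm tall, standing on the table; point half-way up.
- black_jar_mid (a point): Bystander: black jar, 56 mm diameter, 85 mm tall, standing on the table; point half-way up.
- tube_rack_mid (a point): Bystander: aluminium test-tube rack with glass tubes, 60 (x) by 200 (y) by 127 mm; point 35 mm above the table at its middle.
Not all that is in view belongs to the job. What is shaped like the part that bears cover_mid but brown is not meant.

How it is judged:
By the outcome, as a careful person would: the job done as asked, in the order asked, and still so for the second after the job is handed in, with the robot touching nothing.
It also fails if it takes over 58 s, if anything falls off the work surface, if the arm or the gripper's body presses on something with over 40 N, if the wrist force passes 120 N, or if a joint passes its speed limit or range.

### The arm

A 7-joint arm with a two-finger parallel gripper is mounted at the origin on the work surface. World frame = base frame: x ahead of the robot, y to its left, z up, the work surface at z = 0. Lengths are in m, angles in rad, forces in N, time in s.
With the tool pointing down it reaches from about 0.425 to 0.875 m from the base axis. Payload 4.7 kg.
Tool frame: the origin (TCP) lies between the finger pads; the fingertips stand 14 mm ahead of it and the grasp point (between the pads) lies 5 mm behind it; z points along the fingers, y is the line along which they close (so a half turn about z gives the same grasp; the last joint's range is limited). The gripper opens to 87 mm and grips with 3 to 60 N. Pads are 19 mm wide; open, the fingers measure 117 mm over their backs; the gripper's body (75 mm by 190 mm) begins 51 mm behind the grasp point.
Start: joints at [-1.144, 0.321, -0.07, 1.45, 0.023, 1.371, -0.057], TCP at [0.261, 0.595, 0.216] pointing down, gripper open.
Joint ranges: [-2.86, 2.86], [-0.3, 2.09], [-1.38, 1.24], [0.06, 2.45], [-1.56, 4.7], [0.09, 2.05], [-2.69, 2.69]. Speed limits (rad/s): [2.57, 2.57, 3.14, 3.14, 3.14, 3.14, 3.14].

### API

Orientations are given as a rotation vector (axis times angle).
In Python, from bench import ctrl gives the robot as it stands.
- The arm moves only by the shell command python3 -m inch 'ROWS' [OPENING] [FORCE]. ROWS is JSON, a list of rows, each a list of 6 numbers: the shift along the world's x, y, z in mm, then the turn, a rotation vector about the world's x, y, z in degrees. In form: [[tx, ty, tz, rx, ry, rz], ...]. A call has 1 to 20 rows; each row is the pose to reach, as a shift and turn from the pose commanded when the call began; what a row does not reach only later rows make up. A row lasts 1/8 s, in which the tool goes at most 62.5 mm and 10.7 degrees, less where a joint would pass 70% of its speed; a pose out of reach is approached as far as the arm can. A call with a gripper value outside its range is refused whole. OPENING is the finger opening in mm, from 0 to 87, set as the call begins (- or left out, the last holds). The fingers move at their own pace and stop on an object; FORCE is the grip in N (left out, the last holds). Time passes only in rows, so rows that repeat a pose let the fingers close. It gives the time, the measured TCP pose, the force, the opening and the grip force at its end, in the units of the state.
- ctrl.get_state(): the state, without advancing time (a new reading comes with each control period).
- ctrl.get_image(name): name is "scene" or "side" or "wrist"; returns (picture, depth): 384x512x3 uint8, red, green, blue; 384x512 float32, m along the optical axis (not along the pixel's ray), 0 where there is no reading.
- ctrl.camera_params(name): a dict with "mtx" (3x3 intrinsics, pixels), "T" (4x4, takes a point from camera to world coordinates). Camera axes: x right, y down, z forward; pixel columns grow to the right and rows downward; lengths in m; the calibration is good to about 2 mm. A picture is of the moment at which its call begins: read the wrist's pose just before it. camera_params takes no time and is no camera call; for the wrist camera it gives the pose at the moment of the call.
- ctrl.close_job(): hands the job in; it is judged then, once.
The state is a dict: "time": time; "joint_positions": joint angles; "qd": joint speeds; "joint_torque": joint torques, N m; "position": TCP position; "tool_rot": TCP orientation; "ft_force": force on the tool from outside, world axes, zero at the start; "torque": the same for the moment, N m; "grip_width": opening from 0.0 (shut) to 1.0 (fully open); "grip_force": force on a finger pad.
Only numpy, scipy, OpenCV 4.12 (cv2) and the standard library are available. Lean on these libraries where they do the work, as an engineer would, in place of code of your own. Each camera call takes 0.05 s, during which the arm holds its last target. There are 200 camera calls.

## Working session

There is one attempt and no reset: what is moved stays moved. The work goes in short steps, Python scripts to look and compute and a shell command to move; the robot and the scene stay as the last step left them, time stands still between calls to the robot, and variables do not carry over. Pictures are saved under pics/ and viewed, at most 10 in all, crops included, and the job is handed in when it is done.

```bash
mkdir -p pics; cat > h.py <<'E'
import numpy as np, cv2
from bench import ctrl
def grab(n):
    p=ctrl.camera_params(n); im,d=ctrl.get_image(n); return im,d,np.array(p["mtx"]),np.array(p["T"])
def pts(d,K,T):
    v,u=np.mgrid[:d.shape[0],:d.shape[1]]
    c=np.stack([(u-K[0,2])/K[0,0]*d,(v-K[1,2])/K[1,1]*d,d],-1)
    return c@T[:3,:3].T+T[:3,3]
E
python3 - <<'E'
from h import *
s=ctrl.get_state();print(s)
for n in("scene","side","wrist"):
    im,d,K,T=grab(n);np.savez(f"{n}0.npz",im=im,d=d,K=K,T=T);cv2.imwrite(f"pics/{n}0.png",im[...,::-1]);print(n,T.round(2).tolist(),(d==0).mean())
E
```

```text
{'time': 0.0, 'joint_positions': array([-1.14386547,  0.32185612, -0.07004745,  1.451692  ,  0.02261852,
        1.37078263, -0.05686349]), 'qd': array([ 1.69709412e-04, -4.14172112e-05,  1.12801773e-03, -4.54961614e-04,
        1.39825075e-03,  6.21115643e-04, -7.90136026e-04]), 'joint_torque': array([ 6.15458430e-05, -4.91287315e+01, -4.03723642e-01, -3.12531531e+01,
       -6.38803001e-02,  4.33986972e-02,  1.63577861e-04]), 'position': array([0.26062775, 0.59483752, 0.21473119]), 'tool_rot': array([-6.43766599e-01, -3.07464449e+00,  3.03541257e-03]), 'ft_force': array([-0.58249116, -0.2214631 , -0.08198942]), 'torque': array([ 0.02754879, -0.02537661,  0.03572382]), 'grip_force': 0.0, 'grip_width': 0.9999148568096723}
scene [[-0.8, 0.52, -0.31, 0.91], [0.61, 0.69, -0.39, 0.54], [0.01, -0.5, -0.87, 1.3], [0.0, 0.0, 0.0, 1.0]] 0.0038706461588541665
side [[1.0, -0.01, 0.04, 0.42], [-0.04, -0.63, 0.78, -0.94], [0.02, -0.78, -0.63, 0.87], [0.0, 0.0, 0.0, 1.0]] 0.004053751627604167
wrist [[0.4, 0.87, 0.28, 0.18], [0.92, -0.38, -0.12, 0.63], [-0.0, 0.3, -0.95, 0.38], [0.0, 0.0, 0.0, 1.0]] 0.003916422526041667
```

View pics/scene0.png

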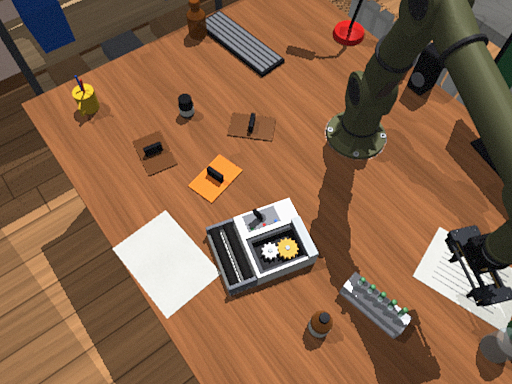

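View pics/side0.png

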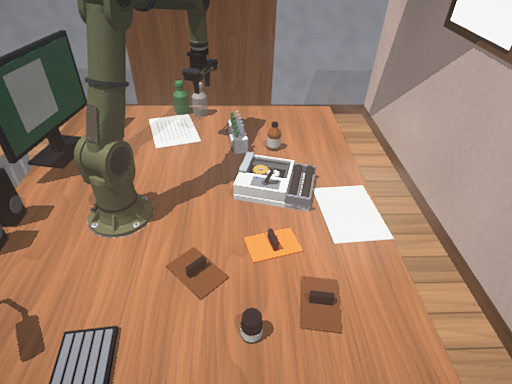

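Candidates for the cover: the orange plate at scene (216,177), and brown lookalikes at (155,152) and (252,126). I choose the orange one. The roller is at (262,245), with its toggle near (257,214). Next I check the choice in a close crop and measure.

```bash
python3 - <<'E'
from h import *
for n in("scene","side"):
    z=np.load(n+"0.npz");im,d,K,T=z["im"],z["d"],z["K"],z["T"];P=pts(d,K,T)
    hsv=cv2.cvtColor(im,cv2.COLOR_RGB2HSV)
    m=cv2.inRange(hsv,(8,200,170),(22,255,255))
    k,l,st,c=cv2.connectedComponentsWithStats(m)
    i=[j for j in range(1,k) if st[j,4]>150];print(n,[(c[j].round(),st[j,4]) for j in i])
    j=max(i,key=lambda j:st[j,4]);q=P[l==j];q=q[q[:,2]<.03]
    (cc,sz,a)=cv2.minAreaRect((q[:,:2]*1000).astype(np.float32));print("cover",np.round(cc,1),np.round(sz,1),round(a,1),"z",np.median(q[:,2]))
    # black rib pixels above plate
    r=P[(np.hypot(P[...,0]-cc[0]/1000,P[...,1]-cc[1]/1000)<.07)&(P[...,2]>.036)&(P[...,2]<.06)]
    if len(r): print(" rib",np.round(r.mean(0),4),cv2.minAreaRect((r[:,:2]*1000).astype(np.float32)))
    # roller
    u,v=(262,245) if n=="scene" else (275,182)
    m=((P[...,2]>.02)&(P[...,2]<.09)).astype(np.uint8)
    k,l,st,c=cv2.connectedComponentsWithStats(m)
    j=max(range(1,k),key=lambda j:(st[j,4] if abs(c[j]-[u,v]).max()<40 else 0))
    q=P[l==j];print("roller",st[j],cv2.minAreaRect((q[:,:2]*1000).astype(np.float32)), np.percentile(q[:,2],[50,90,99]))
    w=(l==j)&(abs(P[...,2]-.07)<.002); q=P[w]; print(" z70",len(q),cv2.minAreaRect((q[:,:2]*1000).astype(np.float32)))
    hi=(P[...,2]>.085)&(P[...,2]<.16)
    k,l,st,c=cv2.connectedComponentsWithStats(hi.astype(np.uint8))
    for j in range(1,k):
        if 5<st[j,4]<1500 and np.hypot(*(c[j]-[u,v]))<130: q=P[l==j];print(" hi",c[j].round(),st[j,4],np.round(q.mean(0),3),q[:,2].max().round(3))
z=np.load("scene0.npz")["im"][145:345,180:420];z2=np.load("side0.npz")["im"][110:270,215:335]
cv2.imwrite("pics/c1.png",np.vstack([cv2.resize(z,(660,550))])[...,::-1])
E
```

```text
scene []Traceback (most recent call last):
  File "<stdin>", line 8, in <module>
ValueError: max() iterable argument is empty
```

```bash
python3 - <<'E'
from h import *
im=np.load("scene0.npz")["im"]
print(cv2.cvtColor(im,cv2.COLOR_RGB2HSV)[[185,170,152,50],[205,228,160,100]])
z=im[145:345,180:420]
cv2.imwrite("pics/c1.png",cv2.resize(z,(660,550))[...,::-1])
for n in("scene","side"):
    z=np.load(n+"0.npz");im,d,K,T=z["im"],z["d"],z["K"],z["T"];P=pts(d,K,T)
    hsv=cv2.cvtColor(im,cv2.COLOR_RGB2HSV)
    m=cv2.inRange(hsv,(10,225,140),(25,255,255))
    k,l,st,c=cv2.connectedComponentsWithStats(m)
    i=[j for j in range(1,k) if st[j,4]>100];print(n,[(c[j].round(),st[j,4]) for j in i])
    u,v=(216,177) if n=="scene" else (272,243)
    j=min(range(1,k),key=lambda j:np.hypot(*(c[j]-[u,v]))+(st[j,4]<100)*999);q=P[l==j];q=q[q[:,2]<.03]
    (cc,sz,a)=cv2.minAreaRect((q[:,:2]*1000).astype(np.float32));print("cover",np.round(cc,1),np.round(sz,1),round(a,1),"z",np.median(q[:,2]))
    r=P[(np.hypot(P[...,0]-cc[0]/1000,P[...,1]-cc[1]/1000)<.07)&(P[...,2]>.036)&(P[...,2]<.06)]
    if len(r): print(" rib",np.round(r.mean(0),4),cv2.minAreaRect((r[:,:2]*1000).astype(np.float32)))
    u,v=(262,245) if n=="scene" else (275,182)
    m=((P[...,2]>.02)&(P[...,2]<.09)).astype(np.uint8)
    k,l,st,c=cv2.connectedComponentsWithStats(m)
    j=max(range(1,k),key=lambda j:(st[j,4] if abs(c[j]-[u,v]).max()<40 else 0))
    q=P[l==j];print("roller",st[j],cv2.minAreaRect((q[:,:2]*1000).astype(np.float32)), np.percentile(q[:,2],[50,90,99]))
    w=(l==j)&(abs(P[...,2]-.07)<.002); q=P[w]; print(" z70",len(q),cv2.minAreaRect((q[:,:2]*1000).astype(np.float32)))
    hi=(P[...,2]>.085)&(P[...,2]<.16)
    k,l,st,c=cv2.connectedComponentsWithStats(hi.astype(np.uint8))
    for j in range(1,k):
        if 5<st[j,4]<1500 and np.hypot(*(c[j]-[u,v]))<130: q=P[l==j];print(" hi",c[j].round(),st[j,4],np.round(q.mean(0),3),q[:,2].max().round(3))
E
```

```text
[[ 16 191 251]
 [ 15 192 250]
 [  6 161  38]
 [ 16  95  91]]
scene []Traceback (most recent call last):
  File "<stdin>", line 13, in <module>
ValueError: min() iterable argument is empty
```

View pics/c1.png

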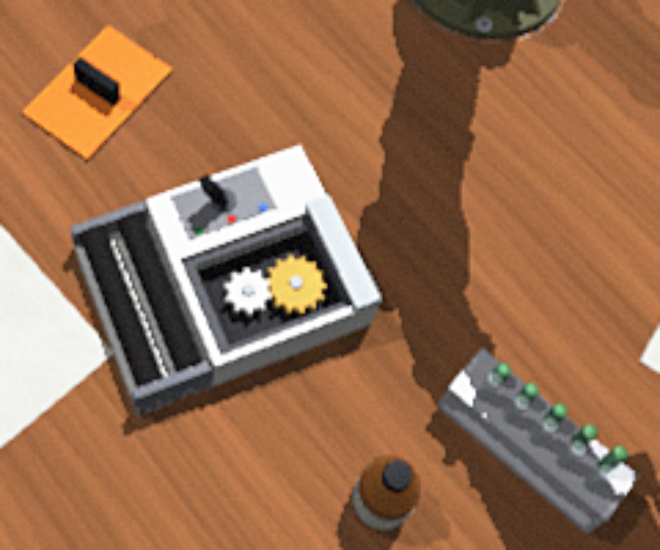

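The crop confirms it: an orange plate with a black rib at crop (97,80). The roller's lip is towards the robot at (345,255), and the toggle at (212,190) leans towards the green dot. Now I rerun with a corrected colour mask.

```bash
cat > m.py <<'E'
from h import *
for n in("scene","side"):
    z=np.load(n+"0.npz");im,d,K,T=z["im"],z["d"],z["K"],z["T"];P=pts(d,K,T)
    hsv=cv2.cvtColor(im,cv2.COLOR_RGB2HSV)
    m=cv2.inRange(hsv,(12,175,190),(20,255,255))
    k,l,st,c=cv2.connectedComponentsWithStats(m)
    u,v=(216,177) if n=="scene" else (272,243)
    j=min(range(1,k),key=lambda j:np.hypot(*(c[j]-[u,v]))+(st[j,4]<100)*999);q=P[l==j];q=q[q[:,2]<.03]
    (cc,sz,a)=cv2.minAreaRect((q[:,:2]*1000).astype(np.float32));print(n,c[j],"cover",np.round(cc,1),np.round(sz,1),round(a,1),"z",np.median(q[:,2]))
    r=P[(np.hypot(P[...,0]-cc[0]/1000,P[...,1]-cc[1]/1000)<.07)&(P[...,2]>.036)&(P[...,2]<.06)]
    if len(r): print(" rib",np.round(r.mean(0),4),cv2.minAreaRect((r[:,:2]*1000).astype(np.float32)))
    u,v=(262,245) if n=="scene" else (275,182)
    m=((P[...,2]>.02)&(P[...,2]<.09)).astype(np.uint8)
    k,l,st,c=cv2.connectedComponentsWithStats(m)
    j=max(range(1,k),key=lambda j:(st[j,4] if abs(c[j]-[u,v]).max()<40 else 0))
    q=P[l==j];print("roller",st[j],cv2.minAreaRect((q[:,:2]*1000).astype(np.float32)), np.percentile(q[:,2],[50,90,99]))
    w=(l==j)&(abs(P[...,2]-.07)<.003); q=P[w]; print(" z70",len(q),cv2.minAreaRect((q[:,:2]*1000).astype(np.float32)))
    hi=(P[...,2]>.085)&(P[...,2]<.16)
    k,l,st,c=cv2.connectedComponentsWithStats(hi.astype(np.uint8))
    for j in range(1,k):
        if 5<st[j,4]<1500 and np.hypot(*(c[j]-[u,v]))<130: q=P[l==j];print(" hi",c[j].round(),st[j,4],np.round(q.mean(0),3),q[:,2].max().round(3))
    # coloured dots on the switch plate
    for nm,lo,hi_ in(("red",(0,150,120),(6,255,255)),("green",(45,100,60),(80,255,255)),("blue",(105,120,120),(125,255,255))):
        mm=(cv2.inRange(hsv,lo,hi_)>0)&(abs(P[...,2]-.072)<.008)
        if mm.any(): print(" ",nm,mm.sum(),np.median(P[mm],0).round(4))
E
python3 m.py
```

```text
scene [215.13133208 178.23170732] cover [ 536.3 -160.2] [169.8 114.8] 15.2 z 0.006731916017579276
 rib [ 0.5362 -0.1567  0.0448] ((535.2850341796875, -157.62799072265625), (18.117027282714844, 65.87985229492188), 16.871347427368164)
roller [ 206  197  113   96 6461] ((571.2373046875, 145.95054626464844), (222.0547637939453, 291.8580322265625), 74.5296630859375) [0.06122441 0.07390171 0.08282311]
 z70 1306 ((565.3196411132812, 149.77825927734375), (216.58253479003906, 274.3189697265625), 74.69131469726562)
 hi [257. 213.] 59 [0.54  0.087 0.117] 0.135
 hi [360. 283.] 78 [0.439 0.434 0.111] 0.13
 hi [370. 290.] 87 [0.432 0.468 0.111] 0.13
 hi [380. 298.] 97 [0.425 0.5   0.112] 0.13
 hi [322. 320.] 319 [0.593 0.449 0.105] 0.136
  red 6 [0.5326 0.112  0.0711]
  green 5 [0.5728 0.101  0.0737]
  blue 5 [0.4961 0.1228 0.0743]
side [274. 257.] cover [ 535.  -214.7] [0. 0.] 0.0 z 0.003361755255836374
 rib [ 0.5349 -0.1722  0.045 ] ((534.7919311523438, -169.17161560058594), (16.516971588134766, 48.486724853515625), 14.274453163146973)
roller [ 233  151   83   56 3242] ((568.4090576171875, 148.1600799560547), (228.76007080078125, 290.0248718261719), 74.61540985107422) [0.06056571 0.07272584 0.08262516]
 z70 719 ((559.9760131835938, 152.2006072998047), (224.09063720703125, 270.5062255859375), 75.4722671508789)
 hi [243.  60.] 709 [0.456 1.277 0.124] 0.16
 hi [199.  95.] 144 [0.222 0.779 0.109] 0.16
 hi [233. 122.] 85 [0.401 0.501 0.104] 0.125
 hi [239. 121.] 114 [0.429 0.491 0.112] 0.132
 hi [274. 128.] 110 [0.583 0.437 0.106] 0.134
 hi [268. 175.] 50 [0.533 0.077 0.113] 0.138
  blue 1 [0.4904 0.1198 0.0725]
```

Estimates: roller yaw −15.4°, pivot about (524,87), cover about (536,−158) at yaw +15.5°. Plan for the toggle: centre the open fingers on the pivot and close, which drives the paddle upright. First I move above it and look.

```bash
python3 -m inch '[[44,-85,5,0,0,-8],[88,-170,5,0,0,-18],[132,-254,5,0,0,-28],[176,-339,5,0,0,-38],[220,-423,5,0,0,-48],[245,-480,5,0,0,-58],[263,-507,5,0,0,-68],[263,-507,5,0,0,-78],[263,-507,5,0,0,-82],[263,-507,5,0,0,-82],[263,-507,5,0,0,-82]]' 87 15
python3 - <<'E'
from h import *
s=ctrl.get_state();print(s["position"],s["tool_rot"],s["time"])
im,d,K,T=grab("wrist");np.savez("w1.npz",im=im,d=d,K=K,T=T);cv2.imwrite("pics/w1.png",im[...,::-1])
P=pts(d,K,T);hsv=cv2.cvtColor(im,cv2.COLOR_RGB2HSV)
for nm,lo,hi in(("red",(0,150,120),(6,255,255)),("green",(45,100,60),(80,255,255)),("blue",(105,120,120),(125,255,255))):
    mm=(cv2.inRange(hsv,lo,hi)>0)&(abs(P[...,2]-.072)<.008)
    if mm.any(): print(nm,mm.sum(),P[mm].mean(0).round(4))
    g=(P[...,2]>.10)&(P[...,2]<.14)
q=P[(P[...,2]>.128)&(P[...,2]<.14)];print("tip",len(q),q.mean(0))
q=P[(P[...,2]>.1)&(P[...,2]<.14)];print("pad",len(q),q.mean(0))
E
```

```text
time: 1.52
position: [0.5236, 0.0882, 0.2206]
tool_rot: [-2.504, -1.897, 0.001]
ft_force: [0.7, 0.9, -0.3]
grip_width: 0.998
grip_force: 0.0
[0.52364633 0.08819792 0.22060973] [-2.50381554e+00 -1.89660270e+00  6.20837444e-04] 1.525
red 10 [0.5312 0.1079 0.0734]
green 62 [0.5684 0.1004 0.0728]
blue 64 [0.4911 0.1211 0.0724]
tip 374 [0.5435143  0.08254806 0.13187118]
pad 768 [0.53891521 0.0849377  0.12296401]
```

View pics/w1.png

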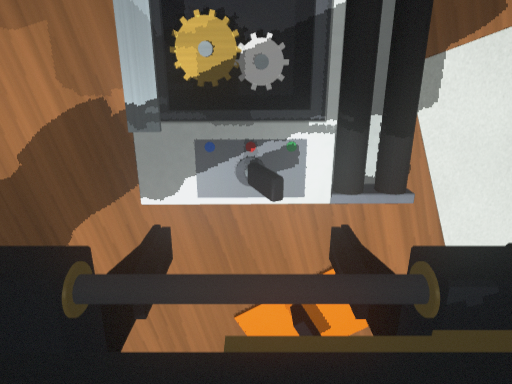

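The wrist view shows the paddle at (265,180), leaning from the red dot towards the green one (291,146). The dots' midpoint agrees with the pivot estimate. I descend and close.

```bash
python3 -m inch '[[0,0,-40,0,0,0],[0,0,-80,0,0,0],[0,0,-100,0,0,0],[0,0,-111,0,0,0],[0,0,-111,0,0,0]]' 87 15
python3 -m inch '[[0,0,0,0,0,0],[0,0,0,0,0,0],[0,0,0,0,0,0],[0,0,0,0,0,0],[0,0,0,0,0,0],[0,0,0,0,0,0],[0,0,0,0,0,0],[0,0,0,0,0,0],[0,0,0,0,0,0],[0,0,0,0,0,0],[0,0,0,0,0,0],[0,0,0,0,0,0]]' 5 15
```

```text
time: 2.2
position: [0.5232, 0.0897, 0.1095]
tool_rot: [-2.501, -1.901, 0.001]
ft_force: [0.1, -1.2, 0.7]
grip_width: 1.001
grip_force: 0.0
time: 3.7
position: [0.5236, 0.0884, 0.1098]
tool_rot: [-2.503, -1.898, 0.001]
ft_force: [0.9, -0.5, 1.5]
grip_width: 0.137
grip_force: 15.0
```

```bash
python3 -m inch '[[0,0,0,0,0,0],[0,0,0,0,0,0],[0,0,0,0,0,0],[0,0,20,0,0,0],[0,0,60,0,0,0],[0,0,110,0,0,0],[0,0,110,0,0,0],[0,0,110,0,0,0]]' 60 15
python3 - <<'E'
from h import *
im,d,K,T=grab("wrist");P=pts(d,K,T)
q=P[(P[...,2]>.131)&(P[...,2]<.145)&(np.hypot(P[...,0]-.524,P[...,1]-.088)<.06)];print("tip",len(q),q.mean(0)*1000)
v=q.mean(0)[:2]-[.5237,.0875];print("along x mm",v@[.964,-.2656]*1000)
# roller fit: rows of bay top surfaces
np.savez("w2.npz",im=im,d=d,K=K,T=T)
E
python3 -m inch '[[4,-50,0,0,0,8],[6,-100,0,0,0,16],[8,-150,0,0,0,24],[8,-180,0,0,0,31],[8,-180,0,0,0,31],[8,-180,0,0,0,31]]' 87
python3 - <<'E'
from h import *
s=ctrl.get_state();print(s["position"])
im,d,K,T=grab("wrist");P=pts(d,K,T);cv2.imwrite("pics/w3.png",im[...,::-1])
hsv=cv2.cvtColor(im,cv2.COLOR_RGB2HSV)
m=(cv2.inRange(hsv,(12,150,150),(20,255,255))>0)&(P[...,2]<.03)
q=P[m];r=cv2.minAreaRect((q[:,:2]*1000).astype(np.float32));print("cover",r)
q=P[(P[...,2]>.038)&(P[...,2]<.055)&(np.hypot(P[...,0]-.536,P[...,1]+.158)<.06)];print("rib",len(q),q.mean(0),cv2.minAreaRect((q[:,:2]*1000).astype(np.float32)))
E
```

```text
time: 4.7
position: [0.5234, 0.0884, 0.2194]
tool_rot: [-2.503, -1.898, 0.001]
ft_force: [-0.8, -0.1, -0.8]
grip_width: 0.687
grip_force: 0.0
tip 377 [523.79112264  87.7973956  135.99088438]
along x mm 0.00885395289934631
time: 5.5
position: [0.5312, -0.0904, 0.2187]
tool_rot: [-1.904, -2.496, 0.001]
ft_force: [-0.4, 0.5, -0.4]
grip_width: 0.994
grip_force: 0.0
[ 0.53124943 -0.0903714   0.21870562]
cover ((471.5846252441406, -165.61221313476562), (454.97265625, 472.80499267578125), 20.471405029296875)
rib 790 [ 0.53356953 -0.15671525  0.04638925] ((533.8177490234375, -159.03746032714844), (15.773690223693848, 65.45069122314453), 15.04973030090332)
```

View pics/w3.png

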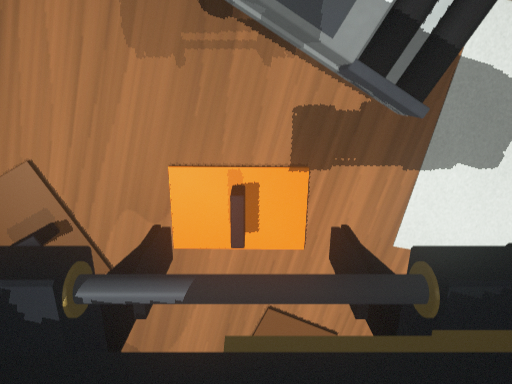

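The toggle tip is directly above the pivot, so it is off. The orange cover is at (238,207), with its rib aligned to the fingers. I go down and grip.

```bash
python3 -m inch '[[2,-40,-20,0,0,0],[3,-68,-60,0,0,0],[3,-68,-110,0,0,0],[3,-68,-150,0,0,0],[3,-68,-175,0,0,0],[3,-68,-188,0,0,0],[3,-68,-195,0,0,0],[3,-68,-195,0,0,0],[3,-68,-195,0,0,0]]' 87 40
python3 -m inch '[[0,0,0,0,0,0],[0,0,0,0,0,0],[0,0,0,0,0,0],[0,0,0,0,0,0],[0,0,0,0,0,0],[0,0,0,0,0,0],[0,0,0,0,0,0],[0,0,0,0,0,0],[0,0,0,0,0,0],[0,0,0,0,0,0],[0,0,0,0,0,0],[0,0,0,0,0,0]]' 5 40
python3 -m inch '[[0,0,10,0,0,0],[0,0,30,0,0,0],[0,0,70,0,0,0],[0,0,120,0,0,0],[0,0,160,0,0,0],[0,0,190,0,0,0],[0,0,190,0,0,0],[0,0,190,0,0,0]]'
```

```text
time: 6.68
position: [0.5357, -0.1597, 0.0259]
tool_rot: [1.904, 2.497, 0.002]
ft_force: [0.4, -0.9, 0.7]
grip_width: 0.999
grip_force: 0.0
time: 8.18
position: [0.5347, -0.1596, 0.0249]
tool_rot: [-1.905, -2.498, 0.0]
ft_force: [-0.3, -0.0, 0.4]
grip_width: 0.184
grip_force: 40.0
time: 9.18
position: [0.5341, -0.1594, 0.2143]
tool_rot: [-1.904, -2.497, 0.0]
ft_force: [-0.4, -0.2, -2.4]
grip_width: 0.177
grip_force: 40.0
```

The cover is held (15.7 mm). I carry it over the seat with −31° yaw, then tilt it 10° with the far edge up.

```bash
python3 -m inch '[[1,15,0,0,0,0],[3,45,0,0,0,-3],[6,85,0,0,0,-7],[9,125,0,0,0,-11],[12,165,0,0,0,-15],[15,205,0,0,0,-19],[17,245,0,0,0,-23],[20,285,0,0,0,-26],[23,325,0,0,0,-29],[24,343,0,0,0,-31],[25,351,0,0,0,-31],[25,351,0,0,0,-31],[25,351,0,0,0,-31]]'
python3 -m inch '[[0,0,0,-1.3,-4.8,0],[0,0,0,-2.7,-9.6,0],[0,0,-30,-2.7,-9.6,0],[0,0,-55,-2.7,-9.6,0],[0,0,-65,-2.7,-9.6,0],[0,0,-65,-2.7,-9.6,0],[0,0,-65,-2.7,-9.6,0]]'
python3 - <<'E'
from h import *
from scipy.spatial.transform import Rotation as R
s=ctrl.get_state();M=R.from_rotvec(s["tool_rot"]).as_matrix();print(s["position"],M.round(3).tolist(),np.degrees(np.arctan2(M[1,1],M[0,1])))
im,d,K,T=grab("side");b=grab("wrist")[0]
a=cv2.resize(im[90:250,190:380],(570,480));b=cv2.resize(b,(0,0),fx=.4,fy=.4)
a=np.vstack([a,np.zeros((160,570,3),np.uint8)])[:600];a[440:440+b.shape[0],:b.shape[1]]=b[:160]
cv2.imwrite("pics/s4.png",a[...,::-1])
E
```

```text
time: 10.8
position: [0.5598, 0.19, 0.2147]
tool_rot: [2.504, 1.896, -0.001]
ft_force: [-0.0, -0.6, -3.0]
grip_width: 0.179
grip_force: 40.0
time: 11.68
position: [0.5607, 0.1914, 0.1511]
tool_rot: [2.389, 1.811, 0.161]
ft_force: [-0.2, 0.6, -2.1]
grip_width: 0.179
grip_force: 40.0
[0.56070542 0.19140453 0.15114294] [[0.27, 0.948, 0.168], [0.963, -0.266, -0.046], [0.001, 0.175, -0.985]] -15.693758514910265
```

View pics/s4.png

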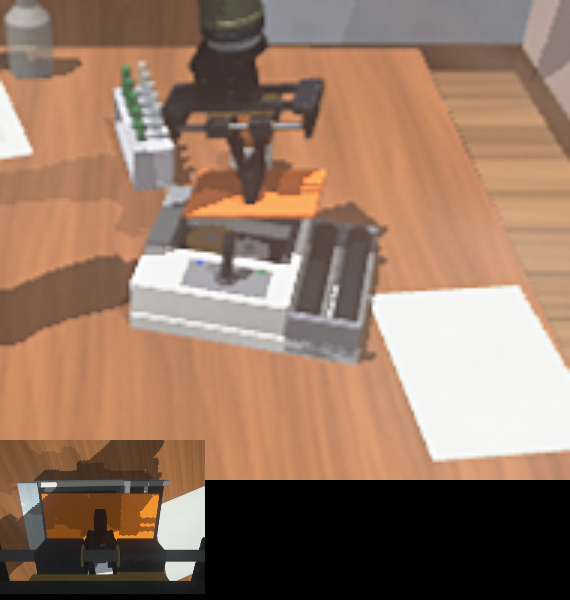

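The side view shows the cover tilted above the bay, far edge up at (320,175) and the toggle still upright. I lower it to the hooking height.

```bash
python3 -m inch '[[0,0,-15,0,0,0],[0,0,-28,0,0,0],[0,0,-38,0,0,0],[0,0,-44,0,0,0],[0,0,-47,0,0,0],[0,0,-47,0,0,0],[0,0,-47,0,0,0]]'
python3 - <<'E'
from h import *
a=[]
for i in range(4):
    s=ctrl.get_state();a.append(np.r_[s["position"]*1000,s["ft_force"]]);im,d,K,T=grab("wrist")
a=np.mean(a,0);print(a.round(1))
P=pts(d,K,T);R=np.array([[.964,-.2656],[.2656,.964]]);r=(P[...,:2]*1000-[538.5,197.8])@R.T;z=P[...,2]*1000
# orange plate in roller frame; lip top
hsv=cv2.cvtColor(im,cv2.COLOR_RGB2HSV);o=(cv2.inRange(hsv,(10,150,70),(22,255,255))>0)&(z>55)&(z<110)&(abs(r[...,0])<130)&(abs(r[...,1])<75)
print("orange",o.sum(),np.percentile(r[o],[1,99],0).round(1).tolist())
x=r[...,0][o];A=np.c_[x,np.ones(len(x))];print("z=a x+b",np.linalg.lstsq(A,z[o],rcond=None)[0])
lp=(abs(z-80)<3)&(r[...,0]<-55)&(r[...,0]>-115)&(abs(r[...,1])<75)&~o
print("lip",lp.sum(),np.percentile(r[lp],[2,50,98],0).round(1).tolist(),np.median(z[lp]))
w=(abs(z-70)<2.5)&(abs(r[...,1])>55)&(abs(r[...,1])<72)&(abs(r[...,0])<80)&(~o)
for sgn in(1,-1):
    q=w&(np.sign(r[...,1])==sgn);print("wall",sgn,q.sum(),np.percentile(r[...,1][q],[2,98]) if q.any() else "")
cv2.imwrite("pics/w5.png",im[...,::-1])
E
```

```text
time: 12.65
position: [0.5602, 0.1915, 0.1033]
tool_rot: [2.389, 1.812, 0.159]
ft_force: [0.1, -0.1, -2.4]
grip_width: 0.175
grip_force: 40.0
[ 5.601e+02  1.915e+02  1.033e+02 -1.000e-01  0.000e+00 -2.900e+00]
orange 28250 [[-55.7, -15.1], [107.5, 54.2]]
z=a x+b [ 0.17770925 80.92180721]
lip 10910 [[-99.7, -65.8], [-85.6, 20.7], [-70.3, 66.3]] 80.68230427763308
wall 1 3661 [59.92304499 67.78923762]
wall -1 8 [-71.78275948 -70.26893531]
```

View pics/w5.png

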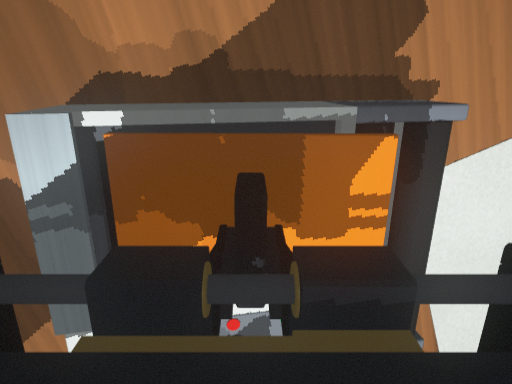

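The wrist view shows the cover inside the side walls, its low edge just clear of the lip (left, about x=80–105). In the roller frame the lip edge is at −70 and the cover edge at −57, about 3.5 mm above the ledge. I drop 1.5 mm and slide under in steps.

```bash
python3 -m inch '[[0,0,-1.5,0,0,0],[-5,1.4,-1.5,0,0,0],[-10,2.8,-1.5,0,0,0],[-15,4.1,-1.5,0,0,0],[-15,4.1,-1.5,0,0,0]]'
python3 -m inch '[[-4,1.1,0,0,0,0],[-8,2.2,0,0,0,0],[-11,3,0,0,0,0],[-11,3,0,0,0,0],[-11,3,0,0,0,0]]'
```

```text
time: 13.48
position: [0.5442, 0.1959, 0.1014]
tool_rot: [2.389, 1.813, 0.158]
ft_force: [0.6, -0.4, -3.0]
grip_width: 0.182
grip_force: 40.0
time: 14.1
position: [0.5339, 0.1985, 0.1015]
tool_rot: [2.389, 1.812, 0.158]
ft_force: [-0.2, -0.3, -3.1]
grip_width: 0.181
grip_force: 40.0
```

No contact. I lower the far edge about the hooked edge: half first, then the rest.

```bash
python3 -m inch '[[0.7,-0.2,-2,0.35,1.2,0],[1.4,-0.4,-4,0.7,2.4,0],[2.1,-0.6,-6,1.05,3.6,0],[2.8,-0.7,-7.2,1.35,4.8,0],[2.8,-0.7,-7.2,1.35,4.8,0]]'
python3 -m inch '[[0.6,-0.2,-2,0.35,1.2,0],[1.2,-0.4,-4,0.7,2.4,0],[1.8,-0.6,-6,1.05,3.6,0],[2.4,-0.7,-7.8,1.35,4.8,0],[2.4,-0.7,-7.8,1.35,4.8,0],[2.4,-0.7,-7.8,1.35,4.8,0]]'
```

```text
time: 14.72
position: [0.5371, 0.1973, 0.094]
tool_rot: [2.448, 1.854, 0.08]
ft_force: [-0.4, 0.1, -2.6]
grip_width: 0.178
grip_force: 40.0
time: 15.48
position: [0.5389, 0.1971, 0.0863]
tool_rot: [2.503, 1.898, -0.0]
ft_force: [-0.3, -0.4, -4.0]
grip_width: 0.179
grip_force: 40.0
```

Flat and about 1 mm above the ledges. I ease it down until contact.

```bash
python3 -m inch '[[0,0,-0.7,0,0,0],[0,0,-1.4,0,0,0],[0,0,-1.4,0,0,0]]'
python3 -m inch '[[0,0,-0.5,0,0,0],[0,0,-1,0,0,0],[0,0,-1,0,0,0]]'
```

```text
time: 15.85
position: [0.5389, 0.1973, 0.0859]
tool_rot: [-2.503, -1.898, -0.001]
ft_force: [-3.1, -0.8, 4.1]
grip_width: 0.179
grip_force: 40.0
time: 16.23
position: [0.5389, 0.1973, 0.0858]
tool_rot: [-2.502, -1.898, -0.001]
ft_force: [-6.3, -1.6, 12.0]
grip_width: 0.179
grip_force: 40.0
```

Contact at the expected height, 12 N. I check flatness before releasing.

```bash
cat > f.py <<'E'
from h import *
im,d,K,T=grab("wrist");P=pts(d,K,T);R=np.array([[.964,-.2656],[.2656,.964]]);r=(P[...,:2]*1000-[538.5,197.8])@R.T;z=P[...,2]*1000
hsv=cv2.cvtColor(im,cv2.COLOR_RGB2HSV);o=(cv2.inRange(hsv,(10,150,70),(22,255,255))>0)&(z>50)&(z<110)&(abs(r[...,0])<130)&(abs(r[...,1])<75)
print("orange",o.sum(),np.percentile(r[o],[.5,99.5],0).round(1).tolist())
c=np.linalg.lstsq(np.c_[r[o],np.ones(o.sum())],z[o],rcond=None)[0];print("top plane",c.round(4))
w=(abs(z-70)<4)&(r[...,1]>61)&(r[...,1]<69)&(abs(r[...,0])<60)&~o;print("wall z",np.median(z[w]))
q=P[(z>131)&(z<145)&(np.hypot(P[...,0]-.5237,P[...,1]-.0875)<.05)];print("tip",len(q),q.mean(0)*1000 if len(q) else "")
print(ctrl.get_state()["time"],ctrl.get_state()["ft_force"])
E
python3 f.py
```

```text
orange 23903 [[-71.9, -15.0], [84.2, 54.3]]
top plane [ 1.40000e-03 -1.70000e-03  6.79009e+01]
wall z 70.80717185110751
tip 0 
16.275 [-4.51604003 -1.42348923 11.26988145]
```

Flat (slope under 0.002), 2.9 mm below the wall top as it should be (3 mm), with the far edge at 84 mm. I ease off, release and withdraw.

```bash
python3 -m inch '[[0,0,0.8,0,0,0],[0,0,1.5,0,0,0],[0,0,1.5,0,0,0]]'
python3 -m inch '[[0,0,0,0,0,0],[0,0,0,0,0,0],[0,0,0,0,0,0],[0,0,0,0,0,0],[0,0,15,0,0,0],[0,0,40,0,0,0],[0,0,90,0,0,0],[0,0,140,0,0,0],[0,0,140,0,0,0],[0,0,140,0,0,0]]' 60
python3 f.py
python3 - <<'E'
from h import *
im=grab("scene")[0];b=grab("side")[0]
a=np.hstack([cv2.resize(im[145:345,180:420],(400,333)),cv2.resize(b[90:250,190:380],(396,333))])
cv2.imwrite("pics/fin.png",a[...,::-1])
E
```

```text
time: 16.65
position: [0.5389, 0.1973, 0.0858]
tool_rot: [-2.503, -1.898, -0.0]
ft_force: [-2.8, -1.0, 5.3]
grip_width: 0.178
grip_force: 40.0
time: 17.9
position: [0.5389, 0.1971, 0.2259]
tool_rot: [-2.503, -1.898, -0.001]
ft_force: [1.0, -0.5, 0.2]
grip_width: 0.691
grip_force: 0.0
orange 14481 [[-70.9, -54.2], [84.7, 53.8]]
top plane [9.00000e-04 2.90000e-03 6.77941e+01]
wall z 70.72096389897375
tip 60 [521.67764291  80.64144695 136.3601595 ]
17.95 [0.24980922 0.29445453 0.05776513]
```

View pics/fin.png

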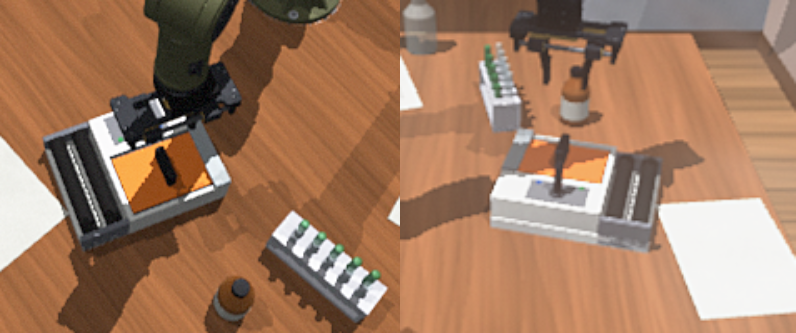

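The final view shows the cover flat in the bay with one edge under the lip, the toggle upright, the bystanders in place and the gripper clear.

```bash
python3 -c "
from bench import ctrl
print(ctrl.close_job())"
```

```text
the job is handed in; nothing more can be done
None
```

The job is handed in at about 18 s: the toggle is upright (off), the orange cover lies flat and home on its ledges with one edge under the lip, and the arm kept clear of the bottle, jar and rack.

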